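# Rock-test two blood-carrier lids on the checking slab

## Task

One of the two white carrier lids is warped: find it by laying a lid on the black stone slab, letting go of it, and pressing down its plain (unstriped) end to see whether it rocks; the warped one must be seen to tip over there when pressed and drop back when let go. Then leave the warped lid lying fin up inside the red reject tray, and close the grey carrier box with the flat lid, laid fin up and squarely over its mouth. Do not shift the other things on the desk.

Things in the scene. Friction and masses are not known exactly. Their poses are not given: they have to be found in the camera images.
- lid_1_grip (a point): white carrier lid, looks the same as lid_2: board 160 x 100 x 10 mm, blue grip fin in the middle (62 mm along the length, 16 mm thick, top 48 mm above the underside). Point: in the fin, over the lid's middle, 31 mm above the underside; x along the 160 mm length to the orange-striped end, z up. 0.25 kg. Starts on a two-rail rack, on which a warped lid looks level too. One of the two lids is warped
- lid_2_grip (a point): white carrier lid, looks the same as lid_1: board 160 x 100 x 10 mm, blue grip fin in the middle (62 mm along the length, 16 mm thick, top 48 mm above the underside). Point: in the fin, over the lid's middle, 31 mm above the underside; x along the 160 mm length to the orange-striped end, z up. 0.25 kg. Starts on a two-rail rack, on which a warped lid looks level too. One of the two lids is warped
- lid_1_marked (a point): point to press: top face of lid_1 near its orange-striped end, on the centre line 65 mm from the middle. WARP: the warped lid (lid_1 or lid_2) has both ends bent up about 5 mm, so its underside is a blunt ridge across the width, 12 mm from the middle towards the plain end; the other lid is flat
- lid_1_plain (a point): point to press: top face of lid_1 near its plain end, on the centre line 65 mm from the middle. ROCKING: on a flat surface the warped lid, left alone, rests on its striped half, this end about 6 mm higher than the striped end; pressed down here (under 2 N is enough) it tips the other way, the striped end then about 9 mm higher, and it falls back when let go
- lid_2_marked (a point): point to press: top face of lid_2 near its orange-striped end, on the centre line 65 mm from the middle
- lid_2_plain (a point): point to press: top face of lid_2 near its plain end, on the centre line 65 mm from the middle
- slab_top (a point): centre of the flat top of the fixed black stone checking slab, 200 (x) x 150 (y) mm, its top 40 mm above the table
- tray_floor (a point): centre of the inner floor of the fixed red reject tray, outside 200 (x) x 140 (y) x 25 mm high, walls and floor 4 mm thick; the floor is 4 mm above the table
- carrier_rim (a point): centre of the mouth of the fixed dark grey blood carrier box, at rim height 110 mm above the table. Outside 170 (x) x 110 (y) mm, walls 15 mm thick; the lid simply lies flat on the rim, with nothing to locate it, its length along x (either way round)
- rack_1: fixed white rack under lid_1 at the start, 150 (x) x 100 (y) mm, origin under its middle on the table; two cross rails, tops 30 mm above the table
- rack_2: fixed white rack under lid_2 at the start, 150 (x) x 100 (y) mm, origin under its middle on the table; two cross rails, tops 30 mm above the table
- sanitiser: clear bottle with blue cap, 56 mm across, 165 mm tall, upright; origin under its base; bystander
- jar: white jar with green cap, 60 mm across, 80 mm tall; origin under its base; bystander
- mug: blue mug, 72 mm across plus handle, 90 mm tall; origin under its base; bystander
- label_roll: paper label roll lying flat, 84 mm across, 50 mm tall; origin under its middle; bystander
- scanner: barcode scanner on its stand, foot 60 x 50 mm, head 80 mm long, 125 mm tall; origin under its foot; bystander
- tip_box: yellow box 60 (x) x 80 (y) x 50 mm tall; origin under its middle; bystander
There are look-alikes about, which are no part of the job. Several things look just like the part that bears slab_top: the one meant starts farthest to the robot's right.

How it is judged:
On the way, in this order (a step that is already met when the one before it is completed fails the run):
1. the warped lid lies on the slab, let go, leaning on its striped half (x of lid_1_grip in the frame of slab_top between -0.06 and 0.06 m and y of lid_1_grip in the frame of slab_top between -0.05 and 0.05 m and height (world z) of lid_1_plain above 0.0545 m and height (world z) of lid_1_marked between 0.047 and 0.0525 m and contact force between the fingers and lid_1 below 0.2 N), for 0.2 s.
2. its plain end is pressed down and the lid tips over (x of lid_1_grip in the frame of slab_top between -0.06 and 0.06 m and y of lid_1_grip in the frame of slab_top between -0.05 and 0.05 m and height (world z) of lid_1_marked above 0.057 m and height (world z) of lid_1_plain below 0.0525 m and contact force between the fingers and lid_1 above 0.2 N), for 0.1 s.
3. let go, it drops back on its striped half (all of step 1), for 0.1 s.
At the end, for the whole second after the job is handed in: The warped lid lies at rest, fin up, on the floor of the red tray (its middle within 35 mm of the tray's in x and y); the flat lid lies at rest on the carrier's rim, its middle within 12 mm of the mouth's centre, square to it within 0.12 rad, level, fin up; neither is held (x of lid_1_grip in the frame of tray_floor between -0.035 and 0.035 m and y of lid_1_grip in the frame of tray_floor between -0.035 and 0.035 m and height (world z) of each of lid_1_marked, lid_1_plain below 0.03 m and angle between lid_1_grip's own z axis and vertical below 0.12 rad and linear speed of each of lid_1, lid_2 below 0.02 m/s and horizontal distance between lid_2_grip and carrier_rim below 0.012 m and angle between the x axis of lid_2_grip and the x axis of carrier_rim, either way round below 0.12 rad and height (world z) of lid_2_grip between 0.137 and 0.145 m and angle between lid_2_grip's own z axis and vertical below 0.03 rad and contact force between the fingers and lid_1 below 0.1 N and contact force between the fingers and lid_2 below 0.1 N); the robot touches nothing.
It fails at once if a bystander is shifted by more than 30 mm (distance of any of sanitiser, jar, mug, label_roll, scanner, tip_box from where it was at the start of the episode above 0.03 m).
It fails at once if a bystander is tipped (angle between any of sanitiser, jar, mug, label_roll, scanner, tip_box's own z axis and vertical above 0.3 rad).
It also fails if it takes over 72 s, if anything falls off the work surface, if the arm or the gripper's body presses on something with over 40 N, if the wrist force passes 120 N, or if a joint passes its speed limit or range.

## Robot

A 6-joint arm with a two-finger parallel gripper is mounted at the origin on the work surface. World frame = base frame: x ahead of the robot, y to its left, z up, the work surface at z = 0. Lengths are in m, angles in rad, forces in N, time in s.
With the tool pointing down it reaches from about 0.225 to 0.875 m from the base axis. Payload 3.4 kg.
Tool frame: the origin (TCP) lies midway between the tips of the shut fingers; the grasp point (between the pads) lies 19 mm behind it (manip.tcp_to_grasp is the distance from the TCP to the grasp point, in m); x points along the fingers, y is the direction in which the jaws open and shut, and the axes are right-handed (so a half turn about x gives the same grasp; the last joint's range is limited). The gripper opens to 85 mm and grips with 20 to 120 N. Pads are 22 mm wide; open, the fingers measure 114 mm over their backs; the gripper's body (76 mm by 85 mm) begins 54 mm behind the grasp point. The pads swing forward as they close: fully open they stand 13 mm farther back than shut.
Start: joints at [1.04, 0.276, 1.505, -0, 1.361, -0.121], TCP at [0.229, 0.527, 0.231] pointing down, gripper open.
Joint ranges: [-2.89, 2.89], [-0.75, 2.08], [0.22, 2.7], [-1.18, 4.32], [0.11, 2.71], [-2.7, 2.7]. Speed limits (rad/s): [2.57, 2.57, 3.14, 3.14, 3.14, 3.14].

## Interface

Orientations are given as a unit quaternion [w, x, y, z].
In Python, from rig import readout, eyes, job, manip gives the robot as it stands. The module is installed in compiled form; this text tells all that it offers.
- The arm moves only by the tool carry_out, never from a script. Its argument "deltas" is one flat list of numbers, 7 for each row, row after row: the shift along the tool's x, y, z scaled (see below), then the turn, a rotation vector about the tool's x, y, z scaled (see below), then the opening, from -1 (shut) to 1 (fully open). In form: [dx, dy, dz, ax, ay, az, grip, dx, dy, dz, ax, ay, az, grip, ...]. A call has 1 to 10 rows; each row shifts and turns the commanded pose from where the row before left it, along the tool's axes as they then stand; what a row does not reach is not made up. The controller multiplies each number of a shift by 60 mm and each number of a turn by 4 degrees. A row lasts 1/8 s, in which the tool goes at most 62.5 mm and 10.7 degrees, less where a joint would pass 70% of its speed; a pose out of reach is approached as far as the arm can. A call with a number of a shift or a turn outside -1 to 1 is refused whole. A call with a gripper value outside its range is refused whole. The fingers move at their own pace and stop on an object; "newtons" is the grip in N (left out, the last holds). Time passes only in rows, so rows that do not move let the fingers close. It gives the time, the measured TCP pose, the force and the opening at its end, in the units of the state.
- readout.get_state(): the state, without advancing time (a new reading comes with each control period).
- eyes.get_image(name): name is "side" or "top" or "wrist"; returns a dict with "color" (384x512x3 uint8, red, green, blue), "z_map" (384x512 float32, m along the optical axis (not along the pixel's ray), 0 where there is no reading), "mtx" (3x3 intrinsics, pixels), "origin" and "orientation" of the camera in the world. Camera axes: x right, y down, z forward; pixel columns grow to the right and rows downward; lengths in m; the calibration is good to about 2 mm. A picture is of the moment at which its call begins.
- job.sign_off(): hands the job in, once; it reports no verdict.
The state is a dict: "clock": time; "qpos": joint angles; "qd": joint speeds; "effort": joint torques, N m; "position": TCP position; "ee_rot": TCP orientation; "contact_force": force on the tool from outside, world axes, zero at the start; "moment": the same for the moment, N m; "width": finger opening in m.
Only numpy, scipy, OpenCV 4.12 (cv2) and the standard library are available. Lean on these libraries where they do the work, as an engineer would, in place of code of your own. Each camera call takes 0.05 s, during which the arm holds its last target.

## Working session

There is one attempt and no reset: what is moved stays moved. The work goes in short steps, Python scripts to look and compute and a tool call to move; the robot and the scene stay as the last step left them, time stands still between calls to the robot, and variables do not carry over. Pictures are saved under pics/ and viewed, and the job is handed in when it is done.

Besides the shell and the picture viewer there is one more tool, called after ">>>" as a command line: name --argument value ..., lists and objects as JSON in quotes. carry_out: Moves the arm, as the interface text tells. Its arguments: {"type":"object","properties":{"deltas":{"type":"array"},"newtons":{"type":"number"}},"required":["deltas"]}

```bash
mkdir -p pics; ls
cat > h.py <<'E'
import numpy as np, cv2
from rig import readout, eyes, job, manip
from scipy.spatial.transform import Rotation as R
def q2R(q): return R.from_quat([q[1],q[2],q[3],q[0]]).as_matrix()
def cloud(im):
    z=im['z_map'];K=im['mtx'];v,u=np.mgrid[:z.shape[0],:z.shape[1]]
    p=np.stack([(u-K[0,2])/K[0,0]*z,(v-K[1,2])/K[1,1]*z,z],-1)
    w=p@q2R(im['orientation']).T+np.array(im['origin']); w[z==0]=np.nan
    return w
def save(im,n): cv2.imwrite('pics/'+n,cv2.cvtColor(im['color'],cv2.COLOR_RGB2BGR))
E
python3 - <<'E'
from h import *
print(readout.get_state()); print(manip.tcp_to_grasp, [x for x in dir(manip) if x[0]!='_'])
for n in ['top','side','wrist']:
    im=eyes.get_image(n); save(im,n+'0.png'); np.save(n+'0.npy',cloud(im)); print(n,im['origin'],im['orientation'],im['mtx'])
E
```

```text
pics
{'clock': 0.0, 'qpos': array([ 1.04001109e+00,  2.76611385e-01,  1.50612666e+00,  7.88749121e-06,
        1.36067166e+00, -1.21003646e-01]), 'qd': array([ 0.00041595, -0.00143851,  0.00056246,  0.00122758,  0.0005026 ,
       -0.00031642]), 'effort': array([-1.92941834e-04, -4.16774011e+01, -2.45813316e+01, -4.02241858e-04,
        1.07156660e-02, -1.04315311e-05]), 'position': array([0.2288277 , 0.52694673, 0.23043293]), 'ee_rot': array([ 0.69210771,  0.14326089,  0.69252423, -0.14447637]), 'contact_force': array([ 0.21300598, -0.01371522, -0.25210855]), 'moment': array([-0.01883832,  0.0014145 ,  0.04114363]), 'width': 0.08514847191389223}
0.0187 ['MotionError', 'tcp_to_grasp']
top [ 0.4770002  -0.02233906  1.14082476] [-0.02280062  0.70748816 -0.70596979  0.02339429] [[362.25772121   0.         254.61374678]
 [  0.         362.25772121 196.50005409]
 [  0.           0.           1.        ]]
side [ 0.43786289 -1.23701899  1.04105053] [-0.44300891  0.89593827 -0.02477937  0.02058399] [[488.82813378   0.         259.94841893]
 [  0.         488.82813378 189.31689031]
 [  0.           0.           1.        ]]
wrist [0.15816702 0.55698538 0.37311866] [0.1261886  0.82647942 0.54249998 0.0818656 ] [[322.13416106   0.         258.35751621]
 [  0.         322.13416106 190.22030535]
 [  0.           0.           1.        ]]
```

View pics/top0.png

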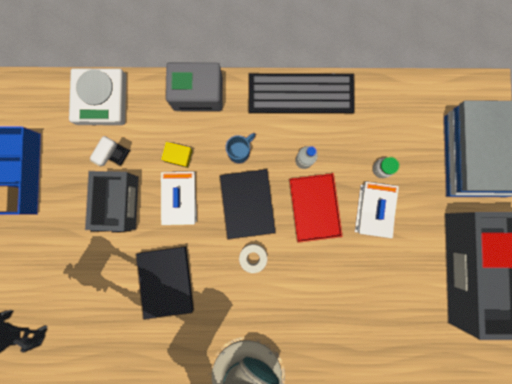

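View pics/side0.png

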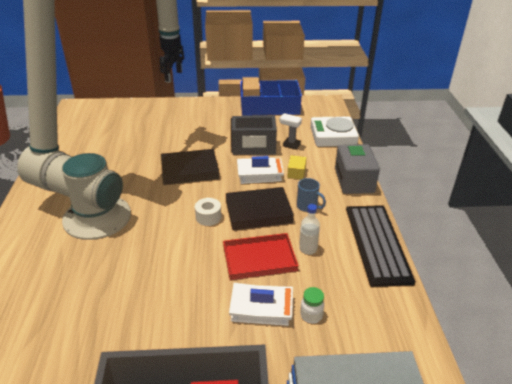

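Run:
```python
from h import *
w=np.load('top0.npy')
im=cv2.imread('pics/top0.png')
for n,(u,v) in dict(slabA=(247,203),slabB=(165,282),tray=(315,208),lidL=(165,215),lidLfin=(177,197),lidR=(370,225),lidRfin=(381,209),box=(112,200),boxrim=(92,200),box2=(455,300),table=(300,280)).items():
    print(n,np.round(w[v,u],3))
def rect(name,mask,box):
    m=np.zeros(mask.shape,np.uint8); u0,v0,u1,v1=box; m[v0:v1,u0:u1]=mask[v0:v1,u0:u1]
    p=w[m>0][:,:2].astype(np.float32); r=cv2.minAreaRect(p*1000); print(name,len(p),np.round(r[0],1),np.round(r[1],1),round(r[2],1), 'medz',np.median(w[m>0][:,2]).round(4))
    b=cv2.boxPoints(r); print('   ',np.round(b).tolist())
z=w[...,2]
rect('slabA',(z>.03)&(z<.05),(210,160,285,245))
rect('slabB',(z>.03)&(z<.05),(130,240,200,325))
rect('tray',(z>.016)&(z<.035),(285,168,347,248))
rect('lidL',(z>.033)&(z<.05),(155,167,202,230))
rect('lidLfin',(z>.06)&(z<.09),(155,167,202,230))
rect('lidR',(z>.033)&(z<.05),(350,177,403,242))
rect('lidRfin',(z>.06)&(z<.09),(350,177,403,242))
rect('box',(z>.1)&(z<.12),(80,160,142,240))
c=cv2.resize(im[150:330,75:415],None,fx=2.35,fy=2.35,interpolation=cv2.INTER_CUBIC); cv2.imwrite('pics/crop0.png',c)
```

```text
slabA [ 0.529 -0.     0.039]
slabB [0.292 0.245 0.04 ]
tray [ 0.516 -0.213  0.004]
lidL [0.492 0.25  0.036]
lidLfin [0.545 0.205 0.076]
lidR [ 0.463 -0.374  0.038]
lidRfin [ 0.511 -0.396  0.071]
box [0.539 0.42  0.016]
boxrim [0.534 0.441 0.108]
box2 [ 0.241 -0.621  0.044]
table [ 0.292 -0.165 -0.001]
slabA 3220 [535.2   1.6] [262.9 150. ] 7.5 medz 0.0389
    [[395.0, 59.0], [415.0, -90.0], [675.0, -56.0], [656.0, 93.0]]
slabB 3378 [288.8 250.6] [200.5 151.1] 7.5 medz 0.0389
    [[180.0, 312.0], [199.0, 163.0], [398.0, 189.0], [378.0, 339.0]]
tray 345 [ 530.7 -209.6] [226.3 141.3] 7.1 medz 0.0232
    [[410.0, -154.0], [427.0, -294.0], [652.0, -266.0], [634.0, -125.0]]
lidL 1596 [544.9 212.4] [159.8 101. ] 1.1 medz 0.0392
    [[464.0, 261.0], [466.0, 160.0], [626.0, 164.0], [624.0, 264.0]]
lidLfin 139 [544.7 212.5] [59.3 17.4] 1.3 medz 0.0764
    [[515.0, 221.0], [515.0, 203.0], [575.0, 204.0], [574.0, 222.0]]
lidR 1556 [ 521.9 -400.6] [104.5 182.1] 81.5 medz 0.0384
    [[424.0, -439.0], [604.0, -466.0], [620.0, -362.0], [440.0, -335.0]]
lidRfin 132 [ 510.8 -399.2] [16.6 60.6] 82.7 medz 0.0727
    [[480.0, -404.0], [540.0, -411.0], [542.0, -395.0], [482.0, -387.0]]
box 1134 [546.5 402. ] [112.5 206.2] 88.2 medz 0.1089
    [[442.0, 349.0], [648.0, 343.0], [651.0, 455.0], [445.0, 461.0]]
```

View pics/crop0.png

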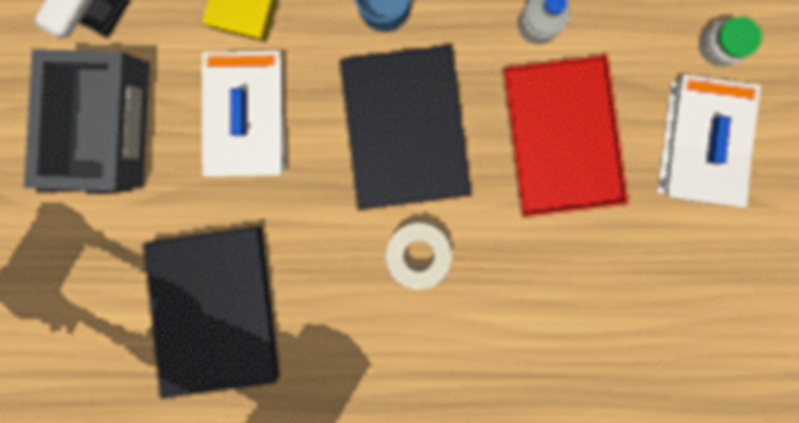

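Run:
```python
from h import *
w=np.load('top0.npy')
im=cv2.imread('pics/top0.png'); hsv=cv2.cvtColor(im,cv2.COLOR_BGR2HSV)
z=w[...,2]
print(q2R(readout.get_state()['ee_rot']).round(3))
def comp(name,mask,seed):
    n,l=cv2.connectedComponents(cv2.morphologyEx(mask.astype(np.uint8),cv2.MORPH_OPEN,np.ones((3,3))))
    m=l==l[seed[1],seed[0]]; p=w[m]; r=cv2.minAreaRect(p[:,:2].astype(np.float32)*1000)
    print(name,m.sum(),np.round(r[0],1),np.round(r[1],1),round(r[2],1),'z',np.median(p[:,2]).round(4)); return m
comp('slab',(z>.03)&(z<.05),(247,203))
comp('tray',(z>-.01)&(z<.035)&(hsv[...,1]>150)&((hsv[...,0]<8)|(hsv[...,0]>172)),(315,208))
comp('box',(z>.1)&(z<.12),(92,200))
for n,s,box in (('L',(165,215),(155,167,202,230)),('R',(370,225),(350,177,403,242))):
    m=comp('lid'+n,(z>.033)&(z<.05),s)
    fm=np.zeros_like(m); u0,v0,u1,v1=box; fm[v0:v1,u0:u1]=((z>.06)&(z<.09))[v0:v1,u0:u1]
    f=w[fm]; c=f[:,:2].mean(0)
    d=np.cov(f[:,:2].T); e=np.linalg.eigh(d)[1][:,-1]; e*=np.sign(e[0]); print(n,'fin c',c.round(4),'yaw deg',np.degrees(np.arctan2(e[1],e[0])).round(2),'fin z',np.median(f[:,2]).round(4))
    p=w[m]; s=(p[:,:2]-c)@e
    for a in range(-80,80,16):
        k=(s>a/1000)&(s<(a+16)/1000); print(a+8,k.sum(),(np.mean(p[k,2])*1000).round(2),end=' | ')
    print()
```

```text
[[-0.001  0.398  0.917]
 [-0.001  0.917 -0.398]
 [-1.    -0.001 -0.   ]]
slab 3202 [527.7   0.6] [200. 150.] 7.5 z 0.0389
tray 2848 [ 518.  -210.3] [197.6 138.9] 7.1 z 0.0033
box 1080 [530.4 402.5] [112.5 174.1] 88.2 z 0.1089
lidL 1583 [545.  212.6] [159.9 100.7] 1.3 z 0.0392
L fin c [0.5453 0.2111] yaw deg 2.63 fin z 0.0764
-72 178 39.05 | -56 181 38.83 | -40 178 39.0 | -24 134 38.82 | -8 129 39.2 | 8 136 39.44 | 24 135 39.13 | 40 165 39.21 | 56 174 39.42 | 72 167 39.47 | 
lidR 1512 [ 510.5 -399.8] [102.  159.2] 82.0 z 0.0384
R fin c [ 0.5108 -0.398 ] yaw deg -7.55 fin z 0.0727
-72 177 39.75 | -56 175 38.72 | -40 168 37.78 | -24 116 36.95 | -8 119 36.61 | 8 115 37.42 | 24 133 37.87 | 40 163 38.23 | 56 178 39.3 | 72 168 40.22 |
```

```bash
cat >> h.py <<'E'
def plan(*wps):
    """wps: (x,y,z,yawdeg of tool y). prints turn (units of 4deg) in tool axes then shift units (60mm) in final tool axes"""
    s=readout.get_state(); p=np.array(s['position']); M=q2R(s['ee_rot'])
    print('t',round(s['clock'],2),'tcp',p.round(4),'yaw',np.degrees(np.arctan2(M[1,1],M[0,1])).round(2),'q',np.round(s['qpos'],2),'F',np.round(s['contact_force'],2),'w',round(s['width'],4))
    for x,y,z,a in wps:
        a=np.radians(a); T=np.array([[0,np.cos(a),np.sin(a)],[0,np.sin(a),-np.cos(a)],[-1,0,0]])
        rv=R.from_matrix(M.T@T).as_rotvec(degrees=True)/4
        d=T.T@(np.array([x,y,z])-p)/0.06
        print('turn',rv.round(3),'shift',d.round(3)); p=np.array([x,y,z]); M=T
E
python3 -c "
from h import *
plan((.5107,-.399,.20,82.2),(.5107,-.399,.047,82.2))"
```

```text
t 0.15 tcp [0.2289 0.527  0.2306] yaw 66.52 q [ 1.04  0.28  1.51  0.    1.36 -0.12] F [-0.16 -0.24  0.67] w 0.0853
turn [-3.921 -0.005  0.019] shift [  0.511 -14.654   6.748]
turn [0. 0. 0.] shift [2.55 0.   0.  ]
```

>>> carry_out --deltas '[0, 0, 0, -0.98, 0, 0, 1, 0, 0, 0, -0.98, 0, 0, 1, 0, 0, 0, -0.98, 0, 0, 1, 0, 0, 0, -0.98, 0, 0, 1, 0, -0.8, 0.37, 0, 0, 0, 1, 0, -0.9, 0.42, 0, 0, 0, 1, 0, -0.9, 0.42, 0, 0, 0, 1, 0, -0.9, 0.42, 0, 0, 0, 1, 0, -0.9, 0.42, 0, 0, 0, 1, 0, -0.9, 0.42, 0, 0, 0, 1]'

```text
clock: 1.4
position: [0.3329, 0.1905, 0.2313]
ee_rot: [0.706, 0.048, 0.705, -0.048]
contact_force: [1.1, -0.3, 0.1]
width: 0.0855
```

>>> carry_out --deltas '[0, -0.9, 0.42, 0, 0, 0, 1, 0, -0.9, 0.42, 0, 0, 0, 1, 0, -0.9, 0.42, 0, 0, 0, 1, 0, -0.9, 0.42, 0, 0, 0, 1, 0, -0.9, 0.42, 0, 0, 0, 1, 0, -0.9, 0.42, 0, 0, 0, 1, 0, -0.9, 0.42, 0, 0, 0, 1, 0, -0.9, 0.42, 0, 0, 0, 1, 0.3, -0.9, 0.42, 0, 0, 0, 1, 0.2, -0.9, 0.42, 0, 0, 0, 1]'

```text
clock: 2.65
position: [0.5093, -0.3786, 0.2002]
ee_rot: [0.705, 0.049, 0.706, -0.048]
contact_force: [1.0, -0.4, 0.0]
width: 0.0858
```

```bash
python3 -c "
from h import *
plan((.5107,-.399,.20,82.2),(.5107,-.399,.047,82.2))
im=eyes.get_image('wrist'); save(im,'w1.png'); np.save('w1.npy',cloud(im))
"
```

```text
t 2.65 tcp [ 0.5093 -0.3786  0.2002] yaw 82.18 q [-0.75  0.38  1.42  0.    1.34 -2.18] F [ 0.95 -0.36  0.  ] w 0.0858
turn [-0.006 -0.009 -0.014] shift [ 0.004 -0.333  0.07 ]
turn [0. 0. 0.] shift [2.55 0.   0.  ]
```

View pics/w1.png

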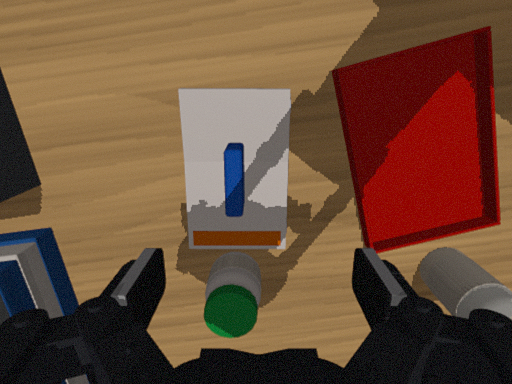

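```bash
cat >> h.py <<'E'
def fin(w,color,zlo,zhi,c0,rad=.06):
    hsv=cv2.cvtColor(color,cv2.COLOR_RGB2HSV)
    m=(hsv[...,0]>105)&(hsv[...,0]<130)&(hsv[...,1]>150)&(w[...,2]>zlo)&(w[...,2]<zhi)&(np.hypot(w[...,0]-c0[0],w[...,1]-c0[1])<rad)
    p=w[m]; r=cv2.minAreaRect(p[:,:2].astype(np.float32)*1000); print('fin',len(p),np.round(r[0],1),np.round(r[1],1),round(r[2],1),'z',np.median(p[:,2]).round(4))
def lid(w,color,zlo,zhi,c0,rad=.11):
    hsv=cv2.cvtColor(color,cv2.COLOR_RGB2HSV)
    m=((hsv[...,1]<60)|((hsv[...,0]<20)&(hsv[...,1]>200)))&(hsv[...,2]>60)&(w[...,2]>zlo)&(w[...,2]<zhi)&(np.hypot(w[...,0]-c0[0],w[...,1]-c0[1])<rad)
    m=cv2.morphologyEx(m.astype(np.uint8),cv2.MORPH_OPEN,np.ones((3,3)))>0
    p=w[m]; r=cv2.minAreaRect(p[:,:2].astype(np.float32)*1000); print('lid',len(p),np.round(r[0],1),np.round(r[1],1),round(r[2],1),'z',np.median(p[:,2]).round(4)); return p
E
python3 -c "
from h import *
im=eyes.get_image('wrist'); w=cloud(im); fin(w,im['color'],.06,.09,(.51,-.40)); lid(w,im['color'],.025,.05,(.51,-.40))
plan((.5107,-.399,.20,82.2),(.5107,-.399,.047,82.2))
"
```

```text
fin 1227 [ 506.5 -400.9] [15.1 60.2] 81.7 z 0.0743
lid 15643 [ 523.2 -402.6] [101.9 190.4] 81.9 z 0.0392
t 2.75 tcp [ 0.5096 -0.3827  0.1978] yaw 81.97 q [-0.75  0.39  1.42 -0.    1.34 -2.18] F [-0.33  0.88 -0.64] w 0.0855
turn [-0.057 -0.024  0.017] shift [-0.037 -0.267  0.055]
turn [0. 0. 0.] shift [2.55 0.   0.  ]
```

>>> carry_out --deltas '[0.3, -0.29, 0.03, 0, 0, 0, 1, 0.8, 0, 0, 0, 0, 0, 1, 0.8, 0, 0, 0, 0, 0, 1, 0.4, 0, 0, 0, 0, 0, 1, 0.2, 0, 0, 0, 0, 0, 1, 0, 0, 0, 0, 0, 0, 1]'

```text
clock: 3.5
position: [0.5082, -0.3938, 0.0508]
ee_rot: [0.705, 0.048, 0.706, -0.048]
contact_force: [0.2, 0.0, -0.5]
width: 0.0851
```

```bash
python3 -c "
from h import *
plan((.509,-.400,.048,82.1))"
```

```text
t 3.5 tcp [ 0.5082 -0.3938  0.0508] yaw 82.23 q [-0.77  0.52  1.6   0.    1.03 -2.2 ] F [ 0.19  0.04 -0.53] w 0.0851
turn [ 0.033 -0.014 -0.01 ] shift [ 0.047 -0.1    0.027]
```

>>> carry_out --deltas '[0.05, -0.1, 0.02, 0, 0, 0, 1, 0, 0, 0, 0, 0, 0, -1, 0, 0, 0, 0, 0, 0, -1, 0, 0, 0, 0, 0, 0, -1, 0, 0, 0, 0, 0, 0, -1, 0, 0, 0, 0, 0, 0, -1]' --newtons 40

```text
clock: 4.25
position: [0.5091, -0.4006, 0.0486]
ee_rot: [0.706, 0.048, 0.705, -0.048]
contact_force: [-0.7, 1.2, 2.2]
width: 0.0154
```

```bash
python3 -c "
from h import *
plan((.509,-.400,.048,82.1),(.5277,-.001,.2,97.5),(.5277,-.001,.06,97.5))"
```

```text
t 4.25 tcp [ 0.5091 -0.4006  0.0486] yaw 82.2 q [-0.77  0.52  1.59  0.    1.03 -2.21] F [-0.68  1.19  2.21] w 0.0154
turn [0.026 0.005 0.002] shift [ 0.01   0.01  -0.002]
turn [-3.85  0.    0.  ] shift [-2.533  6.552  1.177]
turn [0. 0. 0.] shift [2.333 0.    0.   ]
```

>>> carry_out --deltas '[-0.4, 0, 0, 0, 0, 0, -1, -0.8, 0, 0, 0, 0, 0, -1, -0.8, 0, 0, 0, 0, 0, -1, -0.8, 0, 0, -0.96, 0, 0, -1, -0.6, 0, 0, -0.96, 0, 0, -1, 0, 0, 0, -0.96, 0, 0, -1, 0, 0, 0, -0.96, 0, 0, -1, 0, 0.5, 0.08, 0, 0, 0, -1, 0, 0.9, 0.16, 0, 0, 0, -1, 0, 0.9, 0.16, 0, 0, 0, -1]'

```text
clock: 5.5
position: [0.514, -0.259, 0.2509]
ee_rot: [0.705, -0.046, 0.706, 0.047]
contact_force: [1.2, 1.1, -3.4]
width: 0.0153
```

```bash
python3 -c "
from h import *
plan((.5277,-.001,.25,97.5),(.5277,-.001,.064,97.5))"
```

```text
t 5.5 tcp [ 0.514  -0.259   0.2509] yaw 97.49 q [-0.59  0.27  1.47  0.    1.41 -2.29] F [ 1.23  1.11 -3.43] w 0.0153
turn [-0.002 -0.021 -0.029] shift [0.015 4.233 0.787]
turn [0. 0. 0.] shift [3.1 0.  0. ]
```

>>> carry_out --deltas '[0, 0.9, 0.17, 0, 0, 0, -1, 0, 0.9, 0.17, 0, 0, 0, -1, 0, 0.9, 0.17, 0, 0, 0, -1, 0, 0.8, 0.15, 0, 0, 0, -1, 0.4, 0.6, 0.11, 0, 0, 0, -1, 0.8, 0, 0, 0, 0, 0, -1, 0.8, 0, 0, 0, 0, 0, -1, 0.6, 0, 0, 0, 0, 0, -1, 0, 0, 0, 0, 0, 0, -1]'

```text
clock: 6.62
position: [0.5247, -0.01, 0.0931]
ee_rot: [0.702, -0.046, 0.709, 0.047]
contact_force: [-0.8, 0.3, -2.6]
width: 0.0151
```

```bash
python3 -c "
from h import *
plan((.5277,-.001,.064,97.5))
im=eyes.get_image('side'); save(im,'s1.png'); im=eyes.get_image('top'); save(im,'t1.png');w=cloud(im); fin(w,im['color'],.06,.2,(.5277,-.001))
"
```

```text
t 6.62 tcp [ 0.5247 -0.01    0.0931] yaw 97.57 q [-0.15  0.32  1.81  0.    1.02 -1.85] F [-0.77  0.29 -2.63] w 0.0151
turn [ 0.018 -0.122 -0.037] shift [0.485 0.143 0.069]
fin 0 [0. 0.] [0. 0.] 0.0 z nan
  return _methods._mean(a, axis=axis, dtype=dtype,
  ret = ret.dtype.type(ret / rcount)
```

View pics/s1.png

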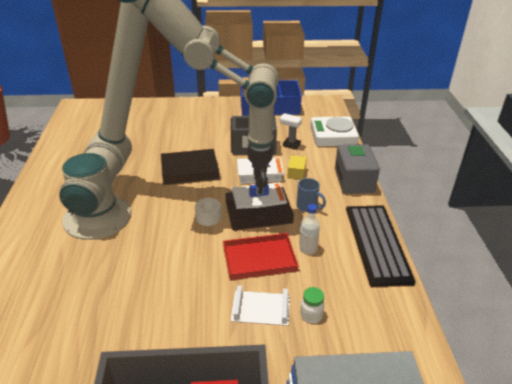

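>>> carry_out --deltas '[0.2, 0.12, 0.06, 0, 0, 0, -1, 0.15, 0, 0, 0, 0, 0, -1, 0, 0, 0, 0, 0, 0, -1]'

```text
clock: 7.1
position: [0.5301, -0.0028, 0.0748]
ee_rot: [0.705, -0.047, 0.706, 0.047]
contact_force: [-0.4, 0.0, -4.3]
width: 0.0154
```

```bash
python3 -c "
from h import *
plan((.5277,-.001,.063,97.5))"
```

```text
t 7.1 tcp [ 0.5301 -0.0028  0.0748] yaw 97.58 q [-0.14  0.35  1.83 -0.    0.97 -1.84] F [-0.39  0.02 -4.26] w 0.0154
turn [ 0.021 -0.02  -0.005] shift [ 0.196  0.035 -0.035]
```

>>> carry_out --deltas '[0.14, 0, 0, 0, 0, 0, -1, 0.05, 0, 0, 0, 0, 0, -1, 0, 0, 0, 0, 0, 0, -1]'

```text
clock: 7.48
position: [0.5304, -0.0031, 0.0636]
ee_rot: [0.705, -0.047, 0.706, 0.047]
contact_force: [-0.7, 0.4, -2.9]
width: 0.0156
```

```bash
python3 -c "
from h import *
plan((.5277,-.001,.063,97.5))
im=eyes.get_image('side'); c=cv2.resize(im['color'][150:250,200:320],None,fx=6,fy=6,interpolation=2); im['color']=c; save(im,'s2.png')"
```

```text
t 7.47 tcp [ 0.5304 -0.0031  0.0636] yaw 97.55 q [-0.14  0.36  1.84  0.    0.94 -1.84] F [-0.73  0.37 -2.89] w 0.0156
turn [ 0.014 -0.01  -0.003] shift [ 0.01  0.04 -0.04]
```

View pics/s2.png

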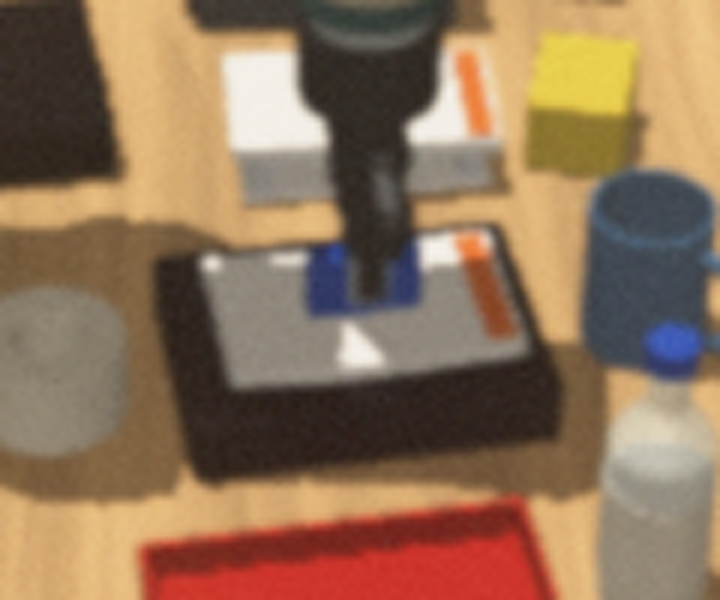

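>>> carry_out --deltas '[0.035, 0, 0, 0, 0, 0, -1, 0, 0, 0, 0, 0, 0, -1]'

```text
clock: 7.78
position: [0.5308, -0.0031, 0.0619]
ee_rot: [0.706, -0.047, 0.705, 0.047]
contact_force: [-0.9, -0.6, -3.0]
width: 0.0153
```

>>> carry_out --deltas '[0.025, 0, 0, 0, 0, 0, -1, 0, 0, 0, 0, 0, 0, -1]'

```text
clock: 8.02
position: [0.5309, -0.0031, 0.0618]
ee_rot: [0.706, -0.047, 0.705, 0.047]
contact_force: [-2.3, 0.1, 7.3]
width: 0.0149
```

>>> carry_out --deltas '[-0.02, 0, 0, 0, 0, 0, 0, 0, 0, 0, 0, 0, 0, 0, 0, 0, 0, 0, 0, 0, 0, 0, 0, 0, 0, 0, 0, 0, -0.6, 0, 0, 0, 0, 0, 0, -0.6, 0, 0, 0, 0, 0, 0, -0.4, 0, 0, 0, 0, 0, -1, 0, 0, 0, 0, 0, 0, -1, 0, 0, 0, 0, 0, 0, -1]'

```text
clock: 9.15
position: [0.5299, -0.0029, 0.1565]
ee_rot: [0.705, -0.046, 0.706, 0.047]
contact_force: [-0.3, 0.8, -0.0]
width: 0.0001
```

```bash
python3 -c "
from h import *
plan((.5277,-.001,.063,97.5))
im=eyes.get_image('side'); c=cv2.resize(im['color'][150:250,200:320],None,fx=6,fy=6,interpolation=2); w=cloud(im);im2=dict(im,color=c); save(im2,'s3.png')
p=lid(w,im['color'],.04,.07,(.53,-.003))
im=eyes.get_image('wrist');save(im,'w3.png');w=cloud(im); np.save('w3.npy',w); fin(w,im['color'],.06,.12,(.53,-.003)); p=lid(w,im['color'],.04,.07,(.53,-.003))
e=np.array([np.cos(np.radians(7.55)),np.sin(np.radians(7.55))]); s=(p[:,:2]-[.53,-.003])@e; 
for a in range(-90,90,12):
    k=(s>a/1000)&(s<(a+12)/1000); print(a+6,k.sum(),(np.median(p[k,2])*1000).round(2) if k.any() else None,end=' | ')
"
```

```text
t 9.15 tcp [ 0.5299 -0.0029  0.1565] yaw 97.56 q [-0.14  0.26  1.72  0.    1.16 -1.84] F [-0.34  0.76 -0.  ] w 0.0001
turn [ 0.015 -0.023 -0.007] shift [ 1.559  0.037 -0.032]
lid 735 [520.7  -6.5] [149.2 116.6] 11.8 z 0.0512
fin 1661 [525.9  -4.3] [53.2 14.8] 8.0 z 0.0871
lid 19664 [530.9  -2.6] [163.3 107. ] 7.8 z 0.0516
-84 451 57.42 | -72 2343 57.25 | -60 2305 55.82 | -48 2080 54.33 | -36 1972 52.83 | -24 1523 51.47 | -12 1499 50.17 | 0 1412 49.99 | 12 1376 49.99 | 24 1287 49.97 | 36 1253 49.97 | 48 990 49.96 | 60 616 50.36 | 72 485 50.48 | 84 72 49.73 |
```

View pics/w3.png

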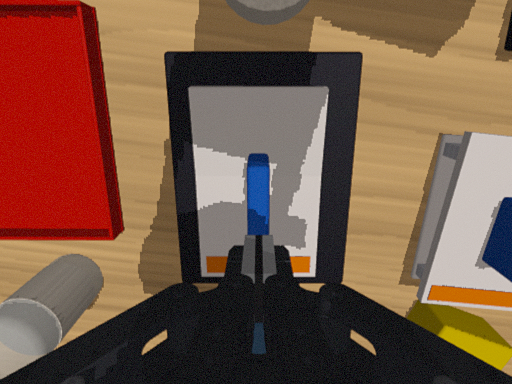

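View pics/s3.png

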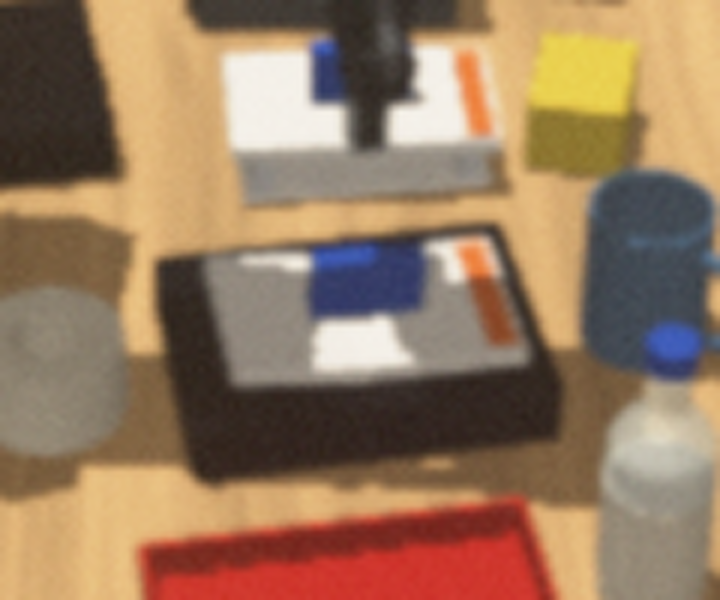

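```bash
python3 -c "
from h import *
plan((.4658,-.0116,.150,97.6),(.4658,-.0116,.066,97.6),(.4658,-.0116,.050,97.6))"
```

```text
t 9.25 tcp [ 0.5297 -0.0029  0.156 ] yaw 97.56 q [-0.14  0.26  1.72  0.    1.16 -1.84] F [0.5  0.39 0.04] w -0.0003
turn [-0.01  -0.04  -0.012] shift [ 0.101 -0.003 -1.074]
turn [0. 0. 0.] shift [1.4 0.  0. ]
turn [0. 0. 0.] shift [0.267 0.    0.   ]
```

>>> carry_out --deltas '[0, 0, -0.54, 0, 0, 0, -1, 0, 0, -0.53, 0, 0, 0, -1, 0.5, 0, 0, 0, 0, 0, -1, 0.6, 0, 0, 0, 0, 0, -1, 0.36, 0, 0, 0, 0, 0, -1, 0, 0, 0, 0, 0, 0, -1]'

```text
clock: 10.0
position: [0.4649, -0.0111, 0.0677]
ee_rot: [0.704, -0.046, 0.708, 0.047]
contact_force: [-0.3, 0.4, 0.6]
width: -0.0001
```

```bash
python3 -c "
from h import *
plan((.4658,-.0116,.050,97.6))"
```

```text
t 10.0 tcp [ 0.4649 -0.0111  0.0677] yaw 97.55 q [-0.17  0.28  1.97  0.    0.9  -1.88] F [-0.25  0.37  0.64] w -0.0001
turn [-0.012 -0.082 -0.027] shift [ 0.295 -0.01   0.015]
```

Press slowly.

>>> carry_out --deltas '[0.1, 0, 0, 0, 0, 0, -1, 0.06, 0, 0, 0, 0, 0, -1, 0.05, 0, 0, 0, 0, 0, -1, 0.05, 0, 0, 0, 0, 0, -1, 0.03, 0, 0, 0, 0, 0, -1, 0, 0, 0, 0, 0, 0, -1]'

```text
clock: 10.75
position: [0.467, -0.0115, 0.0525]
ee_rot: [0.706, -0.047, 0.706, 0.047]
contact_force: [-0.3, 0.4, 0.7]
width: -0.0004
```

```bash
cat > look.py <<'E'
from h import *
import sys
plan((.4658,-.0116,.050,97.6))
im=eyes.get_image('wrist');save(im,sys.argv[1]);w=cloud(im); fin(w,im['color'],.06,.12,(.53,-.003)); p=lid(w,im['color'],.04,.075,(.53,-.003))
e=np.array([np.cos(np.radians(7.55)),np.sin(np.radians(7.55))]); s=(p[:,:2]-[.53,-.003])@e; 
for a in range(-90,90,12):
    k=(s>a/1000)&(s<(a+12)/1000); print(a+6,k.sum(),(np.median(p[k,2])*1000).round(2) if k.any() else None,end=' | ')
E
python3 look.py w4.png
```

```text
t 10.75 tcp [ 0.467  -0.0115  0.0525] yaw 97.56 q [-0.17  0.3   1.99  0.    0.85 -1.88] F [-0.31  0.43  0.72] w -0.0004
turn [-0.01  -0.001 -0.001] shift [ 0.041  0.001 -0.019]
fin 353 [485.1  -9.2] [29.   5.7] 7.0 z 0.0764
lid 12066 [469.4 -11.5] [ 40.6 109.3] 7.6 z 0.052
-84 2703 50.4 | -72 4500 52.49 | -60 2867 51.88 | -48 1967 51.42 | -36 29 50.93 | -24 0 None | -12 0 None | 0 0 None | 12 0 None | 24 0 None | 36 0 None | 48 0 None | 60 0 None | 72 0 None | 84 0 None |
```

View pics/w4.png

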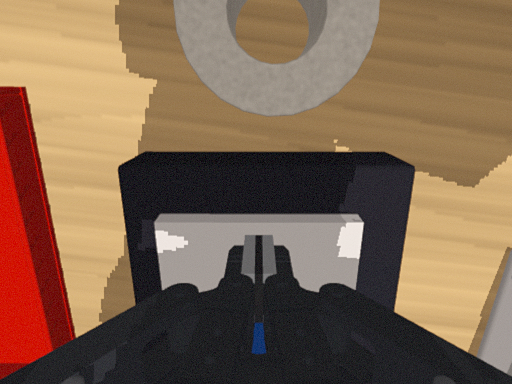

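>>> carry_out --deltas '[0.04, 0, 0, 0, 0, 0, -1, 0.02, 0, 0, 0, 0, 0, -1, 0, 0, 0, 0, 0, 0, -1]'

```text
clock: 11.18
position: [0.4672, -0.0115, 0.05]
ee_rot: [0.706, -0.047, 0.705, 0.047]
contact_force: [-3.2, 1.0, 11.8]
width: -0.0001
```

```bash
python3 look.py w5.png; python3 -c "
from h import *
im=eyes.get_image('side'); w=cloud(im); c=cv2.resize(im['color'][150:250,200:320],None,fx=6,fy=6,interpolation=2); im2=dict(im,color=c); save(im2,'s5.png')
p=lid(w,im['color'],.04,.075,(.53,-.003));e=np.array([np.cos(np.radians(7.55)),np.sin(np.radians(7.55))]); s=(p[:,:2]-[.53,-.003])@e; 
for a in range(-90,90,12):
    k=(s>a/1000)&(s<(a+12)/1000); print(a+6,k.sum(),(np.median(p[k,2])*1000).round(2) if k.any() else None,end=' | ')
"
```

```text
t 11.18 tcp [ 0.4672 -0.0115  0.05  ] yaw 97.57 q [-0.17  0.3   1.99  0.    0.85 -1.88] F [-3.15  1.   11.77] w -0.0001
turn [-0.009  0.009  0.002] shift [ 0.     0.001 -0.023]
fin 356 [484.9  -9.3] [26.7  5.6] 7.0 z 0.0764
lid 12265 [469.  -11.5] [ 40.3 107.6] 7.5 z 0.0499
-84 2649 48.7 | -72 4652 50.07 | -60 2973 49.98 | -48 1985 49.94 | -36 6 49.55 | -24 0 None | -12 0 None | 0 0 None | 12 0 None | 24 0 None | 36 0 None | 48 0 None | 60 0 None | 72 0 None | 84 0 None | lid 692 [525.6  -9.2] [154.1 103.6] 9.4 z 0.0513
-84 24 49.04 | -72 74 50.64 | -60 48 48.77 | -48 59 49.56 | -36 76 50.01 | -24 47 48.95 | -12 43 48.46 | 0 41 50.39 | 12 45 51.94 | 24 44 53.26 | 36 69 55.36 | 48 81 56.36 | 60 34 57.46 | 72 7 52.67 | 84 0 None |
```

View pics/s5.png

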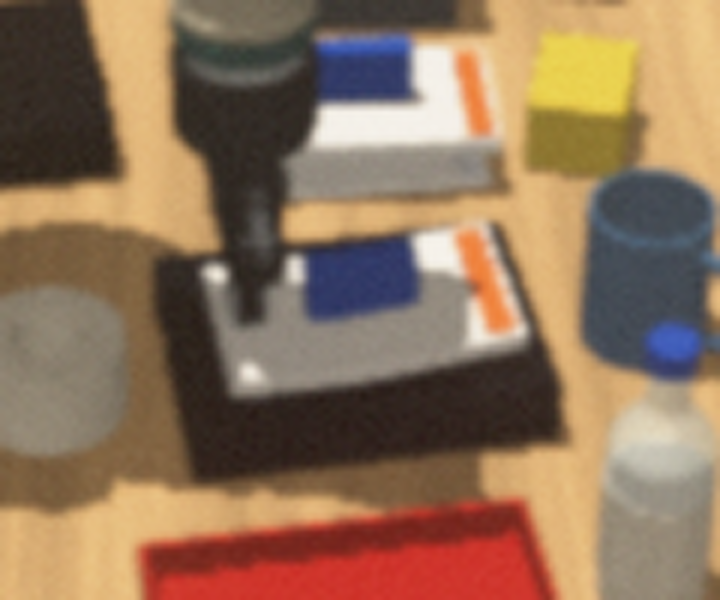

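>>> carry_out --deltas '[-0.1, 0, 0, 0, 0, 0, -1, -0.3, 0, 0, 0, 0, 0, -1, -0.6, 0, 0, 0, 0, 0, -1, -0.8, 0, 0, 0, 0, 0, -1, 0, 0, 0.54, 0, 0, 0, 0, 0, 0, 0.53, 0, 0, 0, 0, 0, 0, 0, 0, 0, 0, 0]'

```text
clock: 12.15
position: [0.5329, -0.003, 0.1569]
ee_rot: [0.706, -0.047, 0.705, 0.047]
contact_force: [-0.4, -0.1, -0.0]
width: 0.0428
```

```bash
python3 look.py w6.png
```

```text
t 12.15 tcp [ 0.5329 -0.003   0.1569] yaw 97.59 q [-0.14  0.27  1.71  0.    1.16 -1.84] F [-0.37 -0.09 -0.02] w 0.0428
turn [-0.002  0.028  0.004] shift [ 1.781  0.005 -1.128]
fin 1862 [529.7  -3.7] [61.4 15. ] 8.1 z 0.087
lid 20797 [532.6  -3. ] [165.8 107.4] 7.5 z 0.0513
-84 466 56.32 | -72 2443 57.26 | -60 2273 55.79 | -48 2116 54.37 | -36 1974 52.86 | -24 1581 51.44 | -12 1443 50.13 | 0 1441 50.0 | 12 1362 50.02 | 24 1329 50.0 | 36 1273 50.0 | 48 1057 49.98 | 60 1048 50.38 | 72 904 50.64 | 84 87 49.57 |
```

View pics/w6.png

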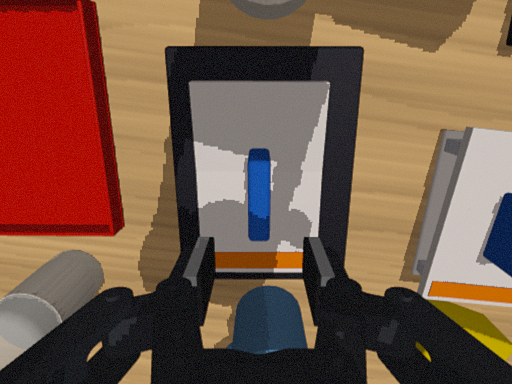

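>>> carry_out --deltas '[0.7, 0, -0.04, 0, 0, 0, 0, 0.7, 0, 0, 0, 0, 0, 0, 0.2, 0, 0, 0, 0, 0, 0, 0, 0, 0, 0, 0, 0, -1, 0, 0, 0, 0, 0, 0, -1, 0, 0, 0, 0, 0, 0, -1, 0, 0, 0, 0, 0, 0, -1]' --newtons 40

```text
clock: 13.08
position: [0.529, -0.0034, 0.062]
ee_rot: [0.706, -0.047, 0.705, 0.047]
contact_force: [-1.1, -0.8, 2.6]
width: 0.0152
```

```bash
python3 -c "
from h import *
plan((.518,-.21,.18,97.1),(.518,-.21,.03,97.1))"
```

```text
t 13.07 tcp [ 0.529  -0.0034  0.062 ] yaw 97.56 q [-0.14  0.36  1.85  0.    0.93 -1.84] F [-1.14 -0.75  2.57] w 0.0152
turn [0.116 0.029 0.008] shift [-1.967 -3.393 -0.608]
turn [0. 0. 0.] shift [2.5 0.  0. ]
```

```bash
python3 -c "
from h import *
w=np.load('top0.npy'); 
for n,(u0,v0,u1,v1) in dict(san=(290,140,325,170),jar=(370,150,405,182),mug=(220,130,262,165),tip=(155,135,200,170),scan=(85,130,135,170),roll=(235,240,272,276)).items():
    p=w[v0:v1,u0:u1].reshape(-1,3); p=p[p[:,2]>.02]; print(n,p.min(0).round(3),p.max(0).round(3))"
```

```text
san [ 0.638 -0.204  0.021] [ 0.692 -0.149  0.171]
jar [ 0.61  -0.447  0.02 ] [ 0.671 -0.393  0.085]
mug [ 0.656 -0.024  0.02 ] [0.74  0.064 0.094]
tip [0.642 0.174 0.023] [0.718 0.262 0.054]
scan [0.631 0.375 0.02 ] [0.717 0.446 0.129]
roll [ 0.323 -0.058  0.021] [0.405 0.023 0.057]
```

>>> carry_out --deltas '[-0.4, 0, 0, 0, 0, 0, -1, -0.8, 0, 0, 0, 0, 0, -1, -0.8, 0, 0, 0, 0, 0, -1, -0.7, -0.1, 0, 0, 0, 0, -1, 0, -0.8, -0.15, 0.12, 0, 0, -1, 0, -0.9, -0.15, 0, 0, 0, -1, 0, -0.9, -0.15, 0, 0, 0, -1, 0.2, -0.65, -0.12, 0, 0, 0, -1, 0.4, 0, 0, 0, 0, 0, -1, 0, 0, 0, 0, 0, 0, -1]'

```text
clock: 14.32
position: [0.5176, -0.2065, 0.1848]
ee_rot: [0.704, -0.042, 0.707, 0.044]
contact_force: [-0.5, 0.6, -3.2]
width: 0.0152
```

```bash
python3 -c "
from h import *
plan((.518,-.21,.03,97.1))
im=eyes.get_image('wrist');save(im,'w7.png')
im=eyes.get_image('side');save(im,'s7.png')"
```

```text
t 14.32 tcp [ 0.5176 -0.2065  0.1848] yaw 97.02 q [-0.5   0.28  1.61  0.    1.25 -2.2 ] F [-0.46  0.6  -3.2 ] w 0.0152
turn [-0.021 -0.066 -0.053] shift [ 2.58e+00 -5.80e-02 -1.00e-03]
```

View pics/w7.png

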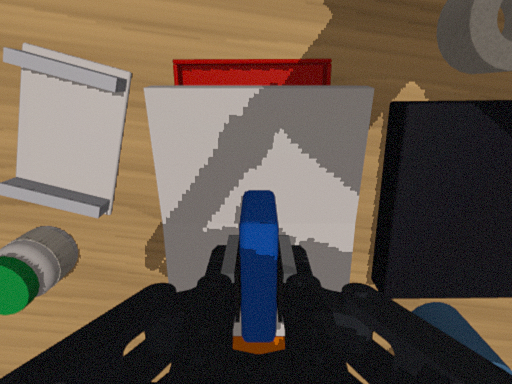

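View pics/s7.png

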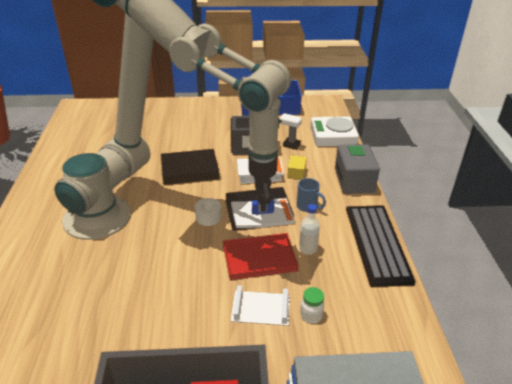

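>>> carry_out --deltas '[0.4, -0.05, 0, 0, 0, 0, -1, 0.8, 0, 0, 0, 0, 0, -1, 0.8, 0, 0, 0, 0, 0, -1, 0.4, 0, 0, 0, 0, 0, -1, 0.1, 0, 0, 0, 0, 0, -1, 0.04, 0, 0, 0, 0, 0, -1, 0, 0, 0, 0, 0, 0, -1]'

```text
clock: 15.3
position: [0.5211, -0.2104, 0.0359]
ee_rot: [0.707, -0.044, 0.705, 0.043]
contact_force: [0.1, -0.2, -3.0]
width: 0.015
```

```bash
python3 -c "
from h import *
plan((.518,-.21,.026,97.1))"
```

```text
t 15.3 tcp [ 0.5211 -0.2104  0.0359] yaw 97.1 q [-0.51  0.43  1.81  0.    0.9  -2.2 ] F [ 0.09 -0.2  -2.98] w 0.015
turn [0.001 0.035 0.025] shift [ 0.166  0.014 -0.051]
```

>>> carry_out --deltas '[0.1, 0, -0.04, 0, 0, 0, -1, 0.06, 0, 0, 0, 0, 0, -1, 0, 0, 0, 0, 0, 0, -1]'

```text
clock: 15.68
position: [0.5174, -0.2104, 0.026]
ee_rot: [0.706, -0.044, 0.706, 0.044]
contact_force: [-1.5, 1.3, 4.8]
width: 0.0151
```

>>> carry_out --deltas '[0, 0, 0, 0, 0, 0, 0, 0, 0, 0, 0, 0, 0, 0, 0, 0, 0, 0, 0, 0, 0, -0.4, 0, 0, 0, 0, 0, 0, -0.8, 0, 0, 0, 0, 0, 0, -0.8, 0, 0, 0, 0, 0, 0.5, -0.8, 0, 0, 0, 0, 0, 1, 0, 0, 0, 0, 0, 0, 1]'

```text
clock: 16.68
position: [0.5201, -0.2117, 0.1973]
ee_rot: [0.709, -0.045, 0.703, 0.042]
contact_force: [0.7, -0.8, -0.1]
width: 0.0851
```

```bash
python3 -c "
from h import *
im=eyes.get_image('wrist');save(im,'w8.png');w=cloud(im); fin(w,im['color'],.03,.09,(.518,-.21)); lid(w,im['color'],.01,.03,(.518,-.21))
plan((.545,.212,.2,91.3),(.545,.212,.048,91.3))
"
```

```text
fin 1031 [ 518.5 -210.7] [60.7 14.6] 6.8 z 0.0511
lid 14462 [ 513.9 -212.2] [198. 139.] 7.4 z 0.0155
t 16.73 tcp [ 0.5185 -0.2108  0.1947] yaw 97.08 q [-0.51  0.27  1.6   0.    1.26 -2.2 ] F [ 0.62 -0.32 -0.81] w 0.0851
turn [1.445 0.052 0.033] shift [-0.089  7.036  0.601]
turn [0. 0. 0.] shift [2.533 0.    0.   ]
```

View pics/w8.png

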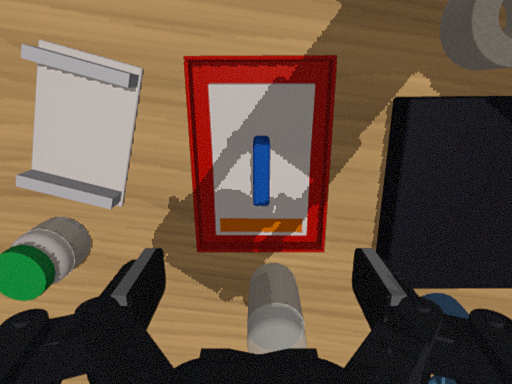

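>>> carry_out --deltas '[-0.1, 0, 0, 0.72, 0, 0, 1, 0, 0, 0, 0.72, 0, 0, 1, 0, 0.9, 0.075, 0, 0, 0, 1, 0, 0.9, 0.075, 0, 0, 0, 1, 0, 0.9, 0.075, 0, 0, 0, 1, 0, 0.9, 0.075, 0, 0, 0, 1, 0, 0.9, 0.075, 0, 0, 0, 1, 0, 0.9, 0.075, 0, 0, 0, 1, 0, 0.9, 0.075, 0, 0, 0, 1, 0, 0.7, 0.075, 0, 0, 0, 1]'

```text
clock: 17.98
position: [0.5426, 0.2124, 0.1967]
ee_rot: [0.706, -0.009, 0.708, 0.008]
contact_force: [-0.4, 0.1, -0.5]
width: 0.0853
```

```bash
python3 -c "
from h import *
im=eyes.get_image('wrist');save(im,'w9.png');w=cloud(im)
im=eyes.get_image('wrist');save(im,'w9.png');w=cloud(im); fin(w,im['color'],.06,.09,(.545,.212)); lid(w,im['color'],.035,.05,(.545,.212))
plan((.545,.212,.2,91.3),(.545,.212,.048,91.3))
"
```

```text
fin 1213 [540.2 211.4] [60.2 14.9] 2.1 z 0.0778
lid 15223 [541.2 211.7] [159.1 100.3] 1.5 z 0.0401
t 18.07 tcp [0.5429 0.2143 0.1966] yaw 91.57 q [ 0.26  0.31  1.54  0.    1.29 -1.34] F [-0.82 -0.3   0.36] w 0.086
turn [ 0.069 -0.046 -0.021] shift [-0.057 -0.039  0.034]
turn [0. 0. 0.] shift [2.533 0.    0.   ]
```

View pics/w9.png

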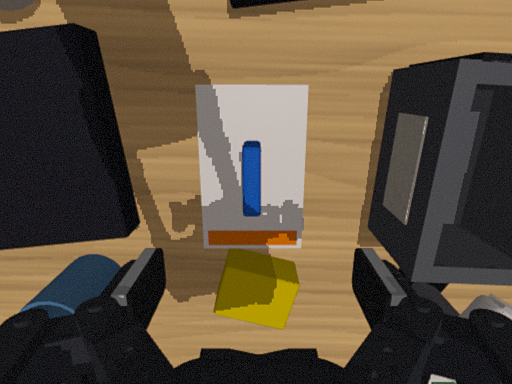

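>>> carry_out --deltas '[0.3, -0.03, 0, 0, 0, 0, 1, 0.8, 0, 0, 0, 0, 0, 1, 0.8, 0, 0, 0, 0, 0, 1, 0.4, 0, 0, 0, 0, 0, 1, 0.15, 0, 0, 0, 0, 0, 1, 0, 0, 0, 0, 0, 0, 1]'

```text
clock: 18.82
position: [0.5435, 0.208, 0.0512]
ee_rot: [0.706, -0.008, 0.708, 0.008]
contact_force: [0.1, -0.6, 0.4]
width: 0.0858
```

```bash
python3 -c "
from h import *
plan((.543,.212,.048,91.4))"
```

```text
t 18.82 tcp [0.5435 0.208  0.0512] yaw 91.3 q [ 0.25  0.44  1.74 -0.    0.96 -1.35] F [ 0.05 -0.58  0.41] w 0.0858
turn [-0.026 -0.025  0.007] shift [ 0.053  0.066 -0.006]
```

>>> carry_out --deltas '[0.04, 0.06, 0, 0, 0, 0, 1, 0, 0, 0, 0, 0, 0, 1, 0, 0, 0, 0, 0, 0, -1, 0, 0, 0, 0, 0, 0, -1, 0, 0, 0, 0, 0, 0, -1, 0, 0, 0, 0, 0, 0, -1, 0, 0, 0, 0, 0, 0, -1]' --newtons 40

```text
clock: 19.7
position: [0.544, 0.2122, 0.0497]
ee_rot: [0.707, -0.008, 0.707, 0.008]
contact_force: [-0.3, 0.0, 1.6]
width: 0.0153
```

```bash
python3 -c "
from h import *
plan((.543,.212,.048,91.4),(.5285,.402,.23,88.2),(.5285,.402,.13,88.2))"
```

```text
t 19.7 tcp [0.544  0.2122 0.0497] yaw 91.32 q [ 0.25  0.44  1.74  0.    0.96 -1.34] F [-0.34  0.02  1.65] w 0.0153
turn [-0.02   0.006 -0.001] shift [ 0.028 -0.003 -0.017]
turn [0.8 0.  0. ] shift [-3.033  3.158 -0.341]
turn [0. 0. 0.] shift [1.667 0.    0.   ]
```

>>> carry_out --deltas '[-0.4, 0, 0, 0, 0, 0, -1, -0.8, 0, 0, 0, 0, 0, -1, -0.8, 0, 0, 0, 0, 0, -1, -0.8, 0, 0, 0.4, 0, 0, -1, -0.4, 0, 0, 0.4, 0, 0, -1, 0, 0.8, -0.09, 0, 0, 0, -1, 0, 0.8, -0.08, 0, 0, 0, -1, 0, 0.8, -0.08, 0, 0, 0, -1, 0, 0.6, -0.08, 0, 0, 0, -1, 0, 0.1, 0, 0, 0, 0, -1]'

```text
clock: 20.95
position: [0.529, 0.401, 0.2401]
ee_rot: [0.706, 0.01, 0.708, -0.011]
contact_force: [-0.5, -0.3, -2.6]
width: 0.0155
```

>>> carry_out --deltas '[0, 0, 0, 0, 0, 0, -1, 0, 0, 0, 0, 0, 0, -1]'

```text
clock: 21.2
position: [0.5302, 0.3974, 0.2413]
ee_rot: [0.707, 0.012, 0.707, -0.012]
contact_force: [-0.2, 0.1, -1.8]
width: 0.0154
```

```bash
python3 -c "
from h import *
plan((.5294,.4022,.23,88.2),(.5294,.4022,.133,88.2))
im=eyes.get_image('wrist');save(im,'w10.png')
im=eyes.get_image('top');save(im,'t10.png')"
```

```text
t 21.2 tcp [0.5302 0.3974 0.2413] yaw 88.06 q [ 0.54  0.41  1.28 -0.    1.45 -1.  ] F [-0.23  0.1  -1.85] w 0.0154
turn [-0.036 -0.008  0.016] shift [ 0.188  0.08  -0.016]
turn [0. 0. 0.] shift [1.617 0.    0.   ]
```

View pics/w10.png

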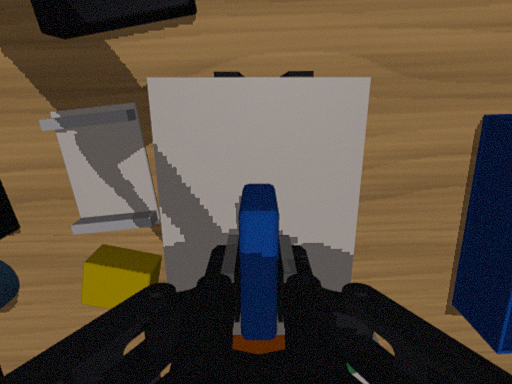

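>>> carry_out --deltas '[0.4, 0.08, -0.01, 0, 0, 0, -1, 0.6, 0, 0, 0, 0, 0, -1, 0.5, 0, 0, 0, 0, 0, -1, 0.2, 0, 0, 0, 0, 0, -1, 0, 0, 0, 0, 0, 0, -1, 0, 0, 0, 0, 0, 0, -1]'

```text
clock: 22.05
position: [0.5307, 0.4039, 0.1412]
ee_rot: [0.708, 0.012, 0.706, -0.011]
contact_force: [-0.2, 0.5, -2.3]
width: 0.0152
```

```bash
python3 -c "
from h import *
plan((.5294,.4022,.129,88.2))
im=eyes.get_image('wrist');save(im,'w11.png');w=cloud(im);np.save('w11.npy',w)
im=eyes.get_image('top');save(im,'t11.png')
im=eyes.get_image('side');c=cv2.resize(im['color'][90:190,190:310],None,fx=6,fy=6,interpolation=2); save(dict(im,color=c),'s11.png')"
```

```text
t 22.05 tcp [0.5307 0.4039 0.1412] yaw 88.1 q [ 0.55  0.47  1.43  0.    1.24 -0.99] F [-0.17  0.45 -2.32] w 0.0152
turn [-0.024  0.037 -0.025] shift [ 0.204 -0.03  -0.021]
```

View pics/w11.png

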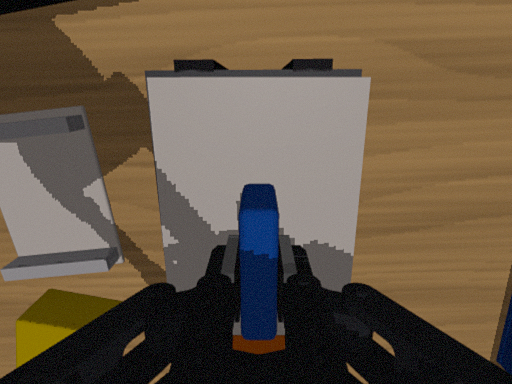

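View pics/s11.png

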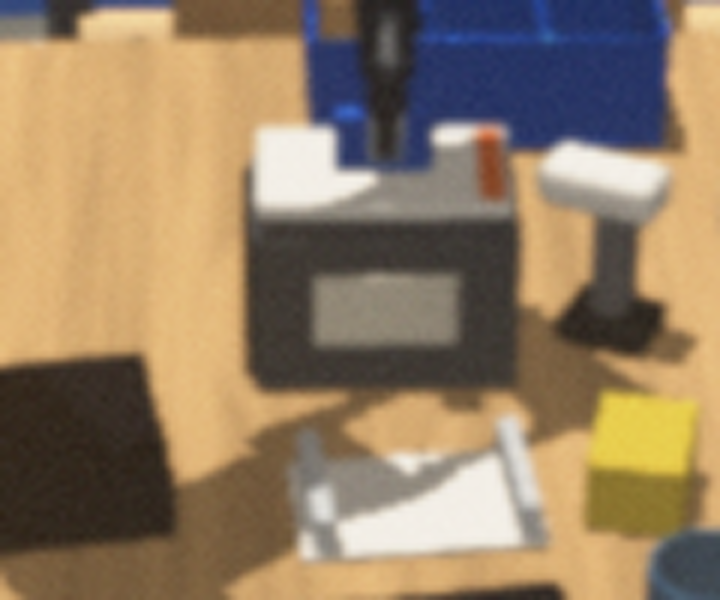

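>>> carry_out --deltas '[0.1, -0.03, -0.02, 0, 0, 0, -1, 0.06, 0, 0, 0, 0, 0, -1, 0.02, 0, 0, 0, 0, 0, -1, 0, 0, 0, 0, 0, 0, -1]'

```text
clock: 22.7
position: [0.5282, 0.4016, 0.1297]
ee_rot: [0.707, 0.012, 0.707, -0.012]
contact_force: [-1.9, -2.0, 4.4]
width: 0.0154
```

```bash
python3 -c "
from h import *
plan((.5294,.4022,.1295,88.2))"
```

```text
t 22.7 tcp [0.5282 0.4016 0.1297] yaw 88.12 q [ 0.55  0.47  1.46 -0.    1.21 -0.99] F [-1.94 -2.02  4.38] w 0.0154
turn [-0.019  0.001  0.001] shift [0.003 0.01  0.02 ]
```

Touching the rim (force +4 N). Release and lift.

>>> carry_out --deltas '[0, 0, 0, 0, 0, 0, 0, 0, 0, 0, 0, 0, 0, 0, 0, 0, 0, 0, 0, 0, 0, -0.4, 0, 0, 0, 0, 0, 0, -0.8, 0, 0, 0, 0, 0, 0, -0.8, 0, 0, 0, 0, 0, 0, -0.5, 0, 0, 0, 0, 0, 0, 0, 0, 0, 0, 0, 0, 0, 0, 0, 0, 0, 0, 0, 0]'

```text
clock: 23.82
position: [0.528, 0.4015, 0.2774]
ee_rot: [0.706, 0.011, 0.708, -0.012]
contact_force: [-0.4, 0.4, -0.6]
width: 0.0425
```

```bash
python3 -c "
from h import *
plan()
im=eyes.get_image('wrist');save(im,'w12.png');w=cloud(im);np.save('w12.npy',w)
fin(w,im['color'],.14,.17,(.529,.402)); p=lid(w,im['color'],.115,.13,(.529,.402))
r=w.reshape(-1,3); r=r[(r[:,2]>.104)&(r[:,2]<.114)&(np.hypot(r[:,0]-.529,r[:,1]-.402)<.12)]; q=cv2.minAreaRect(r[:,:2].astype(np.float32)*1000); print('rim',len(r),q)
im=eyes.get_image('top');save(im,'t12.png');im=eyes.get_image('side');save(im,'s12.png')"
```

```text
t 23.82 tcp [0.528  0.4015 0.2774] yaw 88.12 q [ 0.55  0.39  1.21  0.    1.53 -0.99] F [-0.43  0.4  -0.55] w 0.0425
fin 1247 [524.5 401. ] [14.7 59.8] 88.6 z 0.1578
lid 15496 [542.  400.9] [100.3 192.5] 88.2 z 0.1201
rim 1895 ((543.1089477539062, 401.1673278808594), (110.39905548095703, 208.57493591308594), 88.4915771484375)
```

View pics/w12.png

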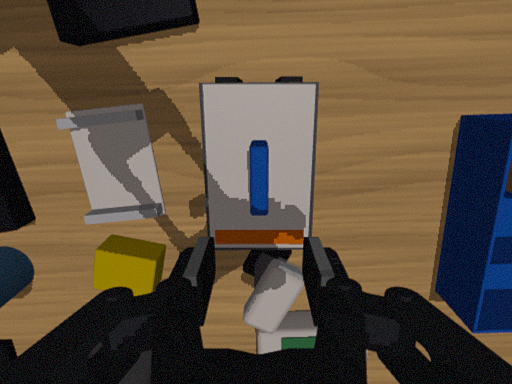

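View pics/t12.png

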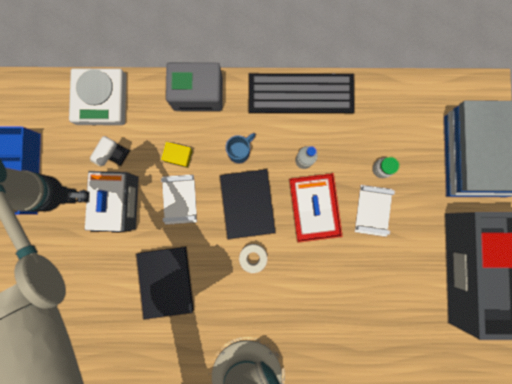

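```bash
python3 -c "
from h import *
w=np.load('w12.npy'); r=w[60:253,190:330].reshape(-1,3)
a=np.radians(-1.8); e=np.array([np.cos(a),np.sin(a)]); n=np.array([-e[1],e[0]])
for nm,lo,hi in (('rim',.104,.114),('lid',.116,.124)):
    k=r[(r[:,2]>lo)&(r[:,2]<hi)]; s=(k[:,:2]-[.528,.4015])@e*1000; t=(k[:,:2]-[.528,.4015])@n*1000
    c=abs(t)<30; d=abs(s)<40; 
    print(nm,'x ends',np.percentile(s[c],[0,1,99,100]).round(1),'y ends',np.percentile(t[d],[0,1,99,100]).round(1), 'med z by end', [np.median(k[m,2]).round(4) for m in (s<-50,s>50,t<-30,t>30)])
im=cv2.imread('pics/w12.png'); cv2.imwrite('pics/w12c.png',cv2.resize(im[65:260,180:340],None,fx=3,fy=3))
"
```

```text
rim x ends [-88.5 -88.5  85.5  85.9] y ends [-55.1 -55.   55.   55.2] med z by end [np.float64(0.11), np.float64(0.1099), np.float64(0.11), np.float64(0.11)]
lid x ends [-82.3 -80.6  76.4  78.4] y ends [-50.3 -49.3  49.   50. ] med z by end [np.float64(0.12), np.float64(0.1204), np.float64(0.1201), np.float64(0.1201)]
```

View pics/w12c.png

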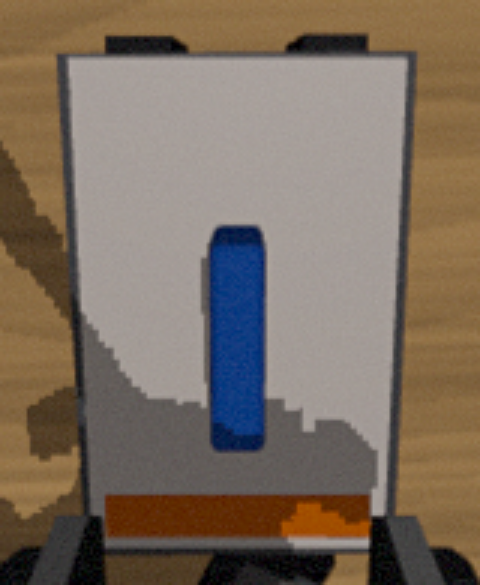

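```bash
python3 -c "
from h import *
plan(); print(job.sign_off())"
```

```text
t 23.98 tcp [0.5278 0.4014 0.2767] yaw 88.12 q [ 0.55  0.39  1.21  0.    1.54 -0.99] F [-0.66 -0.03 -0.43] w 0.0426
the job is handed in; nothing more can be done
None
```

The warped lid is in the red tray and the flat lid closes the carrier. I handed the job in at 24.0 s of robot time; the sign-off gives no verdict.

- **Finding the warped lid:** The lid that started on the robot's right looked bowed in the depth image, its middle about 3 mm lower than its ends. I tested it on the right-hand black slab:
  - **Let go:** the plain end sat at about 56 mm and the striped half flat at 50 mm.
  - **Pressed at the plain end (12 N):** the plain half went flat to 50 mm. The striped end rose to about 58–59 mm; the side camera read 57.5 mm 60 mm from the middle.
  - **Let go again:** it dropped back to the first readings.
- **Red tray:** The warped lid lies fin up. Its fin is at (0.5185, -0.211) and the tray centre at (0.518, -0.210), so it is within about 1 mm.
- **Carrier:** The left lid's top profile was flat to under 1 mm in the depth image, so I did not rock-test it on the slab. It lies on the rim fin up, about 1 mm off centre and square to within about 0.5°. Its top reads 120 mm at both ends.
- **Other things on the desk:** They looked unmoved in the last top picture; I did not measure them again. The open gripper was about 0.15 m above the lid.

One disagreement: the wrist and top cameras differed by about 4 mm in x on both lids at the start. I used values in between for the grasps and checked each placing against its own surroundings.

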